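Spring a roller into a stage-lamp colour changer

TASK

Take the green sprung roller out of its wooden cradle and fit it in the empty place of the colour changer: press its brass plunger in against the taller side plate until the thick stub clears the shorter plate, bring it down and let it spring into the two recesses wherever they are set, so that it sits fully home at both ends, then let go. Press gently: never force the plunger against the end of its travel or ram the roller into the plates, and leave everything else on the bench where it is.

Things in the scene. Friction and masses are not known exactly. Their poses are not given: they have to be found in the camera images.
- changer: Stage-lamp colour changer. Its black base, 10 mm thick, is fixed; origin on the bench below the middle of the empty roller place as set to the middle, y along that place from the short side plate (-y) to the tall one (+y), z up. The two plates form one head clamped on the base, set anywhere up to 8 mm either way along y and up to 4 mm up or down; only the base's pose is given
- place (a point): Nominal middle of the empty place on the base (changer frame 0, 0, 66 mm). With the head in mid setting the plates' inner faces are at y = -52 and +52 mm and their recess centres here at x = 0, z = 66 mm: round blind holes 9 mm deep, facing each other, no lead-in, 14 mm across in the tall plate, 16 mm in the short one. They move with the head, always 104 mm apart and at one height
- head_top (a point): Nominal middle of the tall plate's top edge over the recess (changer frame 0, 59, 112 mm). In mid setting the tall plate's top is 112 mm above the bench, the short plate's 79 mm (both +-4 mm with the head). Plates are bare aluminium, 14 mm thick, x from -125 to +35 mm, flat; a grey roller 28 mm thick is fixed between them at x = -102 mm; a motor is outside the tall plate
- roller: The sprung roller to fit, loose, about 0.25 kg: a green cylinder 24 mm thick, 90 mm long, a steel band near each end. Origin in its middle, y along it towards the plunger. A steel stub 12 mm thick sticks out 7 mm at -y, a flat-tipped brass plunger 10 mm thick 26 mm at +y. Same look all round. It starts level in the cradle, plunger roughly towards world +y, turned up to 0.4 rad
- plunger (a joint): How far the plunger is pushed into the roller: 0 = right out, 0.023 m = end of travel, then solid. The spring pushes with 1.4 N at 0 and 0.35 N more per mm (9.4 N at the end), plus 0.5 N at 10 mm/s. With the tip on the flat face of the tall plate the stub clears the short plate only when pushed in over 19 mm. Home, with its shoulder on the short plate, it is 3 mm in
- plunger_tip (a point): Tip of the plunger (flat, its rim chamfered 1.5 mm), on the roller's axis; 71 mm from the roller's origin when the plunger is right out
- stub_end (a point): End of the stub (rim slightly tapered), on the roller's axis, 52 mm from the roller's origin
- cradle: Wooden V-rest that the roller starts in, fixed. Origin on the bench under its middle, y along the roller. Foot 70 x 100 mm, 6 mm thick; two V-supports 34 mm either side of the middle, nothing but the foot under the middle of the roller. The roller's axis lies 42 mm above the bench
- screwdriver: Bystander: a screwdriver lying on the bench
- tape: Bystander: a black tape roll lying flat, 100 mm across, 48 mm high; origin at the centre of its underside
- mug: Bystander: a blue mug, 90 mm high; origin at the centre of its underside
- collar: Bystander: a small brass collar lying flat, 26 mm across, 12 mm high; origin at the centre of its underside
- spare: Bystander: a plain grey solid roller standing upright, 32 mm across, 70 mm high; not the one to fit; origin at the centre of its underside
- jar: Bystander: an amber glass jar, 60 mm across, 70 mm high; origin at the centre of its underside
- pedal: Bystander: an orange effects pedal, 110 x 65 mm, 47 mm high with its knobs; origin at the centre of its underside
Mind the look-alikes: they are no part of the job. There is more than one size of the roller; the one meant has the size given above.

How it is judged:
By the outcome, as a careful person would: the job done as asked, in the order asked, and still so for the second after the job is handed in, with the robot touching nothing.
It also fails if it takes over 72 s, if anything falls off the work surface, if the arm or the gripper's body presses on something with over 40 N, if the wrist force passes 120 N, or if a joint passes its speed limit or range.

ROBOT

A 7-joint arm with a two-finger parallel gripper is mounted at the origin on the work surface. World frame = base frame: x ahead of the robot, y to its left, z up, the work surface at z = 0. Lengths are in mm, angles in rad, forces in N, time in s.
With the tool pointing down it reaches from about 425 to 950 mm from the base axis. Payload 4.7 kg.
Tool frame: the origin (TCP) lies at the very end of the fingers, on their centre line; the grasp point (between the pads) lies ctrl.grip_point_offset behind it (ctrl.grip_point_offset is the distance from the TCP to the grasp point, in mm); z points along the fingers, y is the line along which they close (so a half turn about z gives the same grasp; the last joint's range is limited). The gripper opens to 87 mm and grips with 3 to 60 N. Pads are 19 mm wide; open, the fingers measure 117 mm over their backs; the gripper's body (75 mm by 190 mm) begins 51 mm behind the grasp point.
Start: joints at [-1.177, 0.469, -0.049, 1.532, 0.024, 1.141, -0.082], TCP at [276.926, 615.598, 222.573] pointing down, gripper open.
Joint ranges: [-2.59, 2.59], [-0.33, 1.99], [-1.39, 1.29], [0.1, 2.45], [-1.04, 4.18], [0.21, 1.99], [-2.66, 2.66]. Speed limits (rad/s): [2.57, 2.57, 3.14, 3.14, 3.14, 3.14, 3.14].

INTERFACE

Orientations are given as a unit quaternion [x, y, z, w].
In Python, from station import ctrl gives the robot as it stands. The module is installed in compiled form; this text tells all that it offers.
- The arm moves only by the tool apply_moves, never from a script. Its argument "moves" is a list of rows, each a list of 5 numbers: the opening, from 0 (shut) to 1 (fully open), then the shift along the tool's x, y, z in mm, then the turn about the tool's z in degrees. A call has 1 to 20 rows; each row is the pose to reach, as a shift and turn from the pose commanded when the call began, along the tool's axes at that moment; what a row does not reach only later rows make up. A row lasts 1/12 s, in which the tool goes at most 41.7 mm and 7.16 degrees, less where a joint would pass 70% of its speed; a pose out of reach is approached as far as the arm can. A call with a gripper value outside its range is refused whole. The fingers move at their own pace and stop on an object; "grip_force" is the grip in N (left out, the last holds). Time passes only in rows, so rows that repeat a pose let the fingers close. It gives the time, the measured TCP pose, the force, the opening and the grip force at its end, in the units of the state.
- ctrl.sense(): the state, without advancing time (a new reading comes with each control period).
- ctrl.snapshot(name): name is "side" or "top" or "wrist"; returns the picture (400x640x3 uint8, red, green, blue); there is no depth.
- ctrl.camera_params(name): a dict with "mtx" (3x3 intrinsics, pixels), "R" (3x3) and "t" (3): a world point X has camera coordinates R X + t; the wrist camera has in their place "hand_eye" (4x4, takes a point from camera to tool coordinates, whose origin is the TCP and whose axes are the flange's). Camera axes: x right, y down, z forward; pixel columns grow to the right and rows downward; lengths in mm; the calibration is good to about 2 mm. A picture is of the moment at which its call begins: read the wrist's pose just before it. camera_params takes no time and is no camera call.
- ctrl.finish_job(): hands the job in; it is judged then, once.
The state is a dict: "time_s": time; "joints": joint angles; "qd": joint speeds; "joint_efforts": joint torques, N m; "tool_pos": TCP position; "eef_rot": TCP orientation; "contact_force": force on the tool from outside, world axes, zero at the start; "torque": the same for the moment, N m; "gripper_width": opening from 0.0 (shut) to 1.0 (fully open); "grasp_force": force on a finger pad.
Only numpy, scipy, OpenCV 4.12 (cv2) and the standard library are available. Lean on these libraries where they do the work, as an engineer would, in place of code of your own. Each camera call takes 0.05 s, during which the arm holds its last target. There are 200 camera calls.

## Working session

There is one attempt and no reset: what is moved stays moved. The work goes in short steps, Python scripts to look and compute and a tool call to move; the robot and the scene stay as the last step left them, time stands still between calls to the robot, and variables do not carry over. Pictures are saved under pics/ and viewed, at most 10 in all, crops included, and the job is handed in when it is done.

Besides the shell and the picture viewer there is one more tool, called after "Request:" by a JSON object that holds its "method" and its "body". apply_moves: Moves the arm, as the interface text tells. Its arguments: {"type":"object","properties":{"moves":{"type":"array","items":{"type":"array","items":{"type":"number"}}},"grip_force":{"type":"number"}},"required":["moves"]}

```bash
mkdir -p pics
python3 - <<'E'
from station import ctrl
import cv2,numpy as np
s=ctrl.sense();print(s, ctrl.grip_point_offset)
for n in("side","top"):
    cv2.imwrite(f"pics/{n}0.png",cv2.cvtColor(ctrl.snapshot(n),cv2.COLOR_RGB2BGR))
    p=ctrl.camera_params(n);print(n,p, -p["R"].T@p["t"])
print(ctrl.camera_params("wrist"))
E
```

```text
{'time_s': 0.0, 'joints': array([-1.17687544,  0.46947639, -0.04858626,  1.53367815,  0.0241169 ,
        1.14100053, -0.08232   ]), 'qd': array([-9.44044013e-05,  6.09157447e-04,  2.58241624e-04, -7.80569643e-04,
        3.46036078e-04,  3.05662471e-04, -1.61205454e-03]), 'joint_efforts': array([-2.08923425e-04, -5.07962179e+01, -8.10071197e-02, -2.36163694e+01,
       -6.13049953e-02,  3.77381430e-02,  1.72776113e-04]), 'tool_pos': array([276.73153048, 615.01382843, 221.48253536]), 'eef_rot': array([ 2.09833864e-01,  9.77736556e-01, -9.74648844e-04, -1.62446460e-04]), 'contact_force': array([ 0.32111608, -0.13681837, -0.1083546 ]), 'torque': array([ 0.04456395, -0.01380458, -0.00086029]), 'grasp_force': 0.0, 'gripper_width': 1.0000291437847515} 18.700000000000003
side {'mtx': array([[363.44634462,   0.        , 319.56847789],
       [  0.        , 363.44634462, 204.53421344],
       [  0.        ,   0.        ,   1.        ]]), 'R': array([[-0.92415651, -0.38142985, -0.02111902],
       [-0.17810706,  0.47911924, -0.85948975],
       [ 0.33795357, -0.7905416 , -0.51071652]]), 't': 
[... 362 characters left out ...]
03, -1.52417547e-01],
       [ 1.52424113e-01,  9.94080986e-03, -9.88265182e-01]]), 't': array([-91.8091593 , 572.90924255, 857.13082268])} [ 435.57781704 -101.13825086  933.47211454]
{'mtx': array([[296.2116095 ,   0.        , 320.76429901],
       [  0.        , 296.2116095 , 204.63005072],
       [  0.        ,   0.        ,   1.        ]]), 'hand_eye': array([[ 9.89138611e-04, -9.67671849e-01, -2.52210655e-01,
         6.90299473e+01],
       [ 9.99999070e-01,  7.20419587e-04,  1.15779382e-03,
         6.66385728e-01],
       [-9.38666990e-04, -2.52211566e-01,  9.67671662e-01,
        -1.61542882e+02],
       [ 0.00000000e+00,  0.00000000e+00,  0.00000000e+00,
         1.00000000e+00]])}
```

View pics/top0.png

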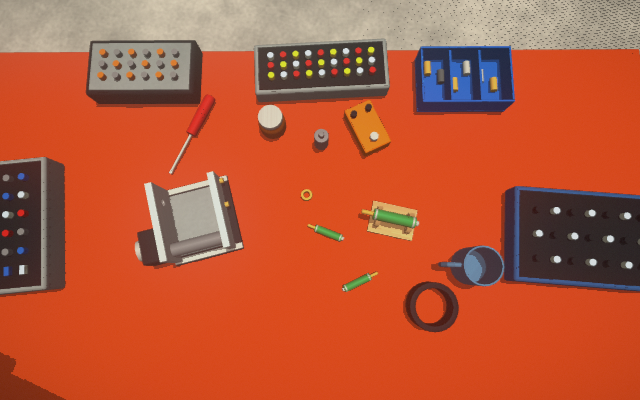

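View pics/side0.png

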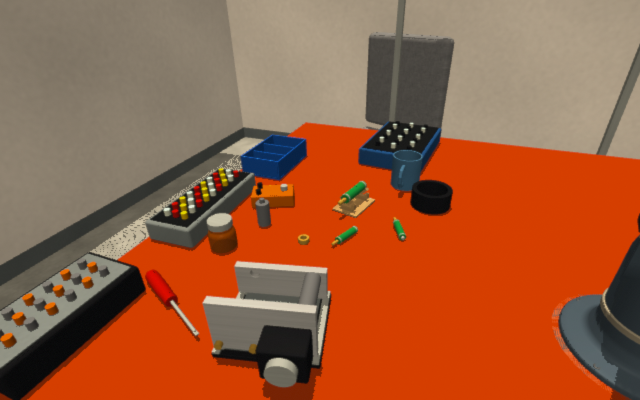

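Top view: roller in cradle at about (391,217). Candidates for the roller are the green cylinder in the cradle (391,217), two thinner green rollers lying loose (326,232) and (360,282), and the plain grey spare (321,138). I choose the one in the cradle. The changer is at (190,222), with its tall plate on the left and the empty place towards the top. I'll check the choice in a crop.

```bash
cat > h.py <<'E'
import numpy as np,cv2
from station import ctrl
from scipy.spatial.transform import Rotation as Ro
def cam(n,s=None):
    p=ctrl.camera_params(n)
    if n!="wrist": return p["mtx"],p["R"],p["t"]
    s=s or ctrl.sense(); T=np.eye(4);T[:3,:3]=Ro.from_quat(s["eef_rot"]).as_matrix();T[:3,3]=s["tool_pos"]
    W=np.linalg.inv(T@p["hand_eye"]);return p["mtx"],W[:3,:3],W[:3,3]
def ray(c,u,v,z):
    K,R,t=c;o=-R.T@t;d=R.T@np.linalg.inv(K)@[u,v,1];return o+d*(z-o[2])/d[2]
def proj(c,X):
    K,R,t=c;q=(K@(R@np.atleast_2d(X).T+t[:,None])).T;return q[:,:2]/q[:,2:]
def snap(n,f):
    im=cv2.cvtColor(ctrl.snapshot(n),cv2.COLOR_RGB2BGR);cv2.imwrite(f,im);return im
E
python3 - <<'E'
from h import *
im=cv2.imread("pics/top0.png")
a=cv2.resize(im[170:274,130:250],None,fx=4,fy=4,interpolation=cv2.INTER_CUBIC)
b=cv2.resize(im[190:260,345:425],None,fx=4,fy=4,interpolation=cv2.INTER_CUBIC)
o=np.zeros((416,800,3),np.uint8);o[:,:480]=a;o[:280,480:]=b
cv2.imwrite("pics/crop0.png",o)
c=cam("top")
g=cv2.inRange(cv2.cvtColor(im,cv2.COLOR_BGR2HSV),(40,80,40),(85,255,255));m=np.zeros_like(g);m[195:240,355:430]=255
ys,xs=np.nonzero(g&m);r=cv2.minAreaRect(np.c_[xs,ys].astype(np.float32));print(r,len(xs))
print("roller",[ray(c,*p,50) for p in cv2.boxPoints(r)],ray(c,*r[0],50))
for p in [(147,184),(155,263),(210,175),(228,248)]:print(p,ray(c,*p,112 if p[0]<160 else 79))
E
```

```text
((394.69012451171875, 217.69180297851562), (43.002132415771484, 9.963211059570312), 13.240520477294922) 379
roller [array([ 541.77426724, -207.9637475 ,   50.        ]), array([ 562.38462764, -213.1829447 ,   50.        ]), array([ 541.35359075, -300.62510469,   50.        ]), array([ 520.90969948, -295.127961  ,   50.        ])] [ 541.56381227 -254.32013602   50.        ]
(147, 184) [602.21241963 247.00803069 112.        ]
(155, 263) [446.38878181 221.80728287 112.        ]
(210, 175) [627.69317083 130.87023442  79.        ]
(228, 248) [476.82658007  88.52008794  79.        ]
```

View pics/crop0.png

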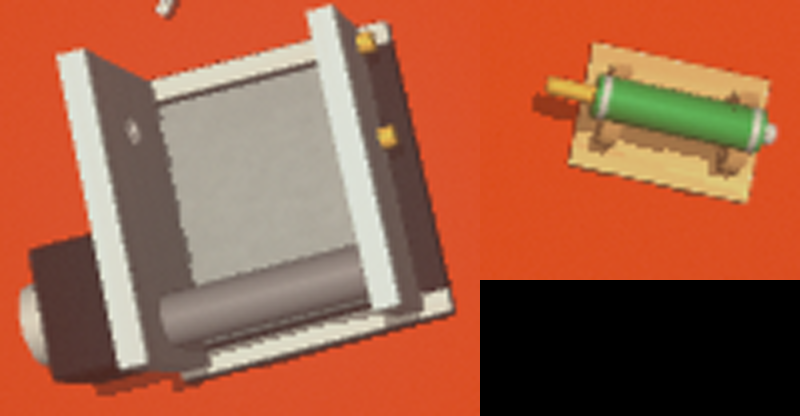

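The crop shows a thick green roller in the cradle, with two steel bands, the brass plunger on the left and the stub on the right, so the choice is right. The tall plate's recess shows at about full-image (163,202).

```bash
cat >> h.py <<'E'
def goto(x,y,z,head,s=None):
    """shift (tool axes) and turn (deg) from the present pose to TCP x,y,z with tool y at heading head (deg)"""
    s=s or ctrl.sense();M=Ro.from_quat(s["eef_rot"]).as_matrix()
    h=np.degrees(np.arctan2(M[1,1],M[0,1]));return np.round(M.T@(np.array([x,y,z])-s["tool_pos"]),1),"turn",round(-((head-h+180)%360-180),2)
E
python3 - <<'E'
from h import *
c=cam("top");f=lambda u,v,z:ray(c,130+u/4,170+v/4,z)
T=np.array([f(60,56,112),f(87,50,112),f(118,370,112),f(147,362,112)]);S=np.array([f(307,14,79),f(334,6,79),f(373,312,79),f(400,303,79)])
print(T.round(1),S.round(1))
for A in(T,S):
    d=(A[0]+A[1]-A[2]-A[3])/2;print(np.linalg.norm(d),np.degrees(np.arctan2(d[1],d[0])))
    print("over recess",A[:2].mean(0)-d/np.linalg.norm(d)*35)
print(goto(590,110,165,13))
E
```

```text
[[602.2 251.  112. ]
 [605.2 237.7 112. ]
 [447.3 213.1 112. ]
 [451.2 199.3 112. ]] [[630.9 137.8  79. ]
 [635.1 123.9  79. ]
 [476.8  98.1  79. ]
 [481.4  84.6  79. ]]
159.1105629680588 13.877649280609111
over recess [569.75198352 235.9555921  112.        ]
158.8846555540024 14.372489300438316
over recess [599.09935446 122.12755644  79.        ]
(array([-492.9, -332. ,   57.2]), 'turn', np.float64(52.78))
```

Request:
{"method": "apply_moves", "body": {"moves": [[1,-493,-332,0,52],[1,-493,-332,0,52],[1,-493,-332,0,52],[1,-493,-332,0,52],[1,-493,-332,0,52],[1,-493,-332,0,52],[1,-493,-332,0,52],[1,-493,-332,0,52],[1,-493,-332,0,52],[1,-493,-332,0,52],[1,-493,-332,0,52],[1,-493,-332,0,52],[1,-493,-332,0,52],[1,-493,-332,0,52],[1,-493,-332,0,52],[1,-493,-332,57,52],[1,-493,-332,57,52],[1,-493,-332,57,52],[1,-493,-332,57,52]]}}

```text
time_s: 1.68
tool_pos: [589.7, 110.6, 164.7]
eef_rot: [0.617, 0.787, -0.001, -0.001]
contact_force: [0.0, 0.3, 0.1]
gripper_width: 0.999
grasp_force: 0.0
```

Run:
```python
from h import *
s=ctrl.sense();print(s["time_s"],s["tool_pos"],s["contact_force"],goto(601.5,111,165,14.1))
import pickle;pickle.dump(s,open("s1.pkl","wb"))
im=snap("wrist","pics/w1.png")
```

```text
1.6833 [589.69128261 110.6469196  164.74664086] [0.03791065 0.30280125 0.11384305] (array([-2.5, 11.6, -0.3]), 'turn', np.float64(-0.31))
```

View pics/w1.png

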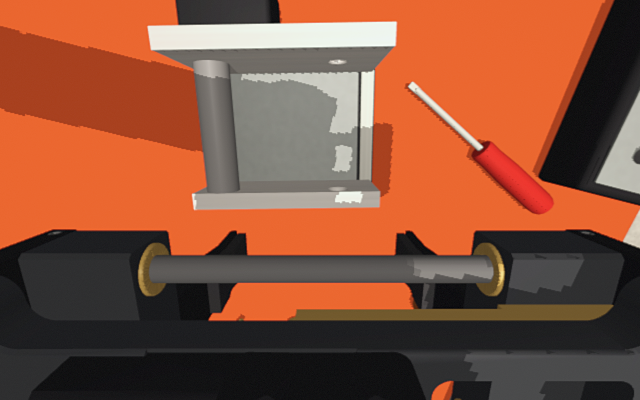

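The wrist view shows both recesses: tall plate at about (338,62), short plate at about (338,188). The grey roller is at x≈215. I'll zoom in to fit the head pose.

Run:
```python
from h import *
im=cv2.imread("pics/w1.png")[15:215,140:406]
cv2.imwrite("pics/c1.png",cv2.resize(im,None,fx=3,fy=3,interpolation=cv2.INTER_CUBIC)[:600,:798])
```

```text
(no output)
```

View pics/c1.png

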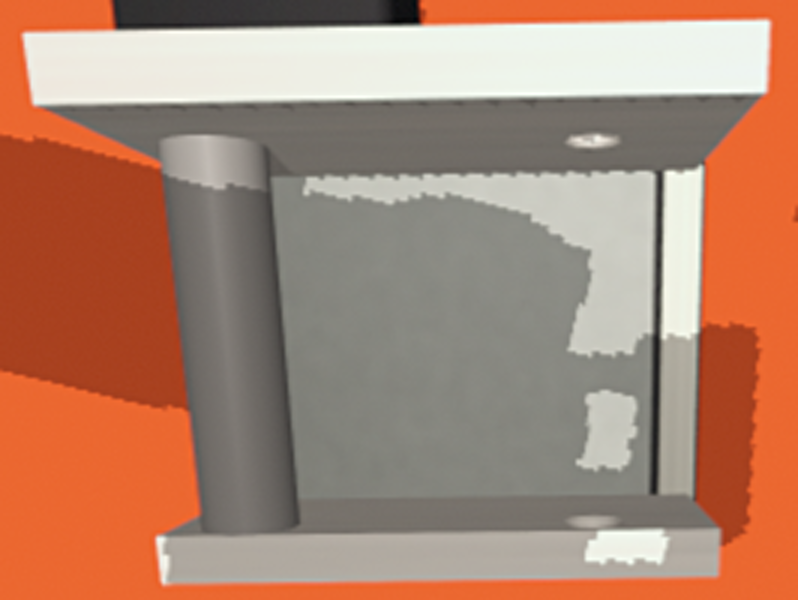

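```bash
cat > fit.py <<'E'
from h import *
import pickle
from scipy.optimize import least_squares
s=pickle.load(open("s1.pkl","rb"));cw=cam("wrist",s);ct=cam("top")
P=np.array([[-125,66,46],[35,66,46],[-125,52,46],[35,52,46],[-125,-52,13],[35,-52,13],[-125,-66,13],[35,-66,13],[0,52,0],[0,-52,0]],float)
w=np.array([[23,34],[770,20],[34,105],[767,94],[157,537],[718,528],[165,584],[719,576],[594,141],[593,521]])/3+[140-.33,15-.33]
t=np.array([[118,370],[60,56],[147,362],[87,50],[373,312],[307,14],[400,303],[334,6],[133,130]])/4+[130-.4,170-.4]
# top: inner(-y) of tall = right
Pt=P[[0,1,2,3,4,5,6,7,8]]
def X(p,Q): return Q@Ro.from_euler("z",p[3]).as_matrix().T+p[:3]
rw=lambda p:(proj(cw,X(p,P))-w); rt=lambda p:(proj(ct,X(p,Pt))-t)
x0=[584,179,66,.246]
for n,f in(("w",rw),("t",rt),("wt",lambda p:np.r_[rw(p),1.3*rt(p)])):
    r=least_squares(lambda p:f(p).ravel(),x0,loss="soft_l1");print(n,r.x.round(2),np.degrees(r.x[3]).round(2),np.sqrt((r.fun**2).mean()).round(2))
    if n!="wt": print(f(r.x).round(1).tolist())
np.save("head.npy",r.x)
E
python3 fit.py; python3 -c "
from h import *
print(goto(541.5,-254.3,110,-13.1))"
```

```text
w [5.8731e+02 1.8097e+02 6.6520e+01 2.6000e-01] 14.71 0.31
[[0.3, -0.2], [-0.3, 0.2], [0.1, 0.0], [-0.4, -0.4], [0.0, -0.1], [0.7, 0.2], [-0.7, 0.1], [-0.2, 0.1], [-0.0, -0.0], [0.4, 0.1]]
t [5.8603e+02 1.8105e+02 6.3330e+01 2.5000e-01] 14.27 0.23
[[0.4, -0.2], [-0.3, -0.0], [0.2, -0.0], [-0.2, -0.3], [-0.1, 0.0], [0.1, -0.2], [-0.1, 0.6], [-0.1, 0.2], [0.2, 0.1]]
wt [5.8697e+02 1.8088e+02 6.6000e+01 2.6000e-01] 14.64 0.61
(array([-342.9, -134.9,   56. ]), 'turn', np.float64(26.9))
```

Request:
{"method": "apply_moves", "body": {"moves": [[1,-343,-135,0,27],[1,-343,-135,0,27],[1,-343,-135,0,27],[1,-343,-135,0,27],[1,-343,-135,0,27],[1,-343,-135,0,27],[1,-343,-135,0,27],[1,-343,-135,0,27],[1,-343,-135,0,27],[1,-343,-135,0,27],[1,-343,-135,56,27],[1,-343,-135,56,27],[1,-343,-135,56,27],[1,-343,-135,56,27],[1,-343,-135,56,27]]}}

```text
time_s: 2.98
tool_pos: [542.6, -255.0, 111.7]
eef_rot: [0.784, 0.621, 0.001, 0.002]
contact_force: [0.2, -0.9, -0.3]
gripper_width: 0.998
grasp_force: 0.0
```

Run:
```python
from h import *
s=ctrl.sense();print(s["time_s"],s["tool_pos"],s["contact_force"],goto(541.5,-254.3,110,-13.1,s))
c=cam("wrist",s)
im=snap("wrist","pics/w2.png")
g=cv2.inRange(cv2.cvtColor(im,cv2.COLOR_BGR2HSV),(40,80,40),(85,255,255))
n,l,st,ce=cv2.connectedComponentsWithStats(g);print(st[1:][st[1:,4]>100])
k=1+np.argmax(st[1:,4]);ys,xs=np.nonzero(l==k)
r=cv2.minAreaRect(np.c_[xs,ys].astype(np.float32));print(r);q=np.array([ray(c,*p,48) for p in cv2.boxPoints(r)]);print(q.round(1))
```

```text
2.9833 [ 542.56634907 -255.03330638  111.67065899] [ 0.20603689 -0.87750368 -0.30301982] (array([ 0.5, -1.2,  1.7]), 'turn', np.float64(-0.08))
[[ 236   10   25   75 1387]
 [ 122  125   58   57 1190]
 [ 306  158   30    6  142]
 [ 306  169   30   87 2453]]
((320.5, 212.0), (86.0, 29.0), 90.0)
[[ 540.6 -214.6   48. ]
 [ 562.1 -219.6   48. ]
 [ 546.8 -288.8   48. ]
 [ 523.6 -283.3   48. ]]
```

View pics/w2.png

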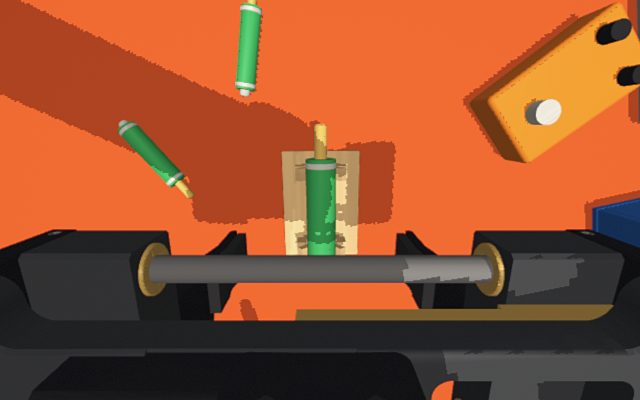

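The wrist view shows the roller aligned with the tool: axis at column 320.5, plunger tip at row 123, body end at row 157. The two slimmer green rollers are clear to the left.

Run:
```python
from h import *
s=ctrl.sense();c=cam("wrist",s);M=Ro.from_quat(s["eef_rot"]).as_matrix()
im=cv2.imread("pics/w2.png")
for v in(130,150,175,200,225,250):
    print(v,im[v,296:346:1,1].tolist() if v==250 else "")
for v,z,o in((123,46,71),(157.5,52,45),(250,54,0)):
    a=ray(c,320.5,v,z);d=M.T@(a-s["tool_pos"]);print(v,a.round(1),d.round(1),"centre tool x",d[0]-o)
ct=cam("top")
print("top",M.T@(ray(ct,394.7-.5+.5,217.7,52)-s["tool_pos"]))
```

```text
130 
150 
175 
200 
225 
250 [224, 202, 183, 179, 181, 181, 193, 196, 195, 196, 196, 139, 129, 151, 161, 170, 178, 186, 191, 194, 197, 199, 200, 203, 205, 206, 205, 204, 201, 200, 197, 195, 194, 184, 181, 176, 167, 158, 135, 132, 171, 181, 180, 181, 187, 194, 194, 192, 190, 204]
123 [ 559.  -184.3   46. ] [72.8 -0.4 65.7] centre tool x 1.7538387685158057
157.5 [ 553.4 -208.4   52. ] [48.  -0.4 59.7] centre tool x 3.0080821413358905
250 [ 536.8 -279.4   54. ] [-24.9  -0.3  57.8] centre tool x -24.901915701645777
top [ 0.82587641 -1.724328   59.75602629]
```

Request:
{"method": "apply_moves", "body": {"moves": [[1,2,-0.4,40,0],[1,2,-0.4,70,0],[1,2,-0.4,86,0],[1,2,-0.4,86,0],[1,2,-0.4,86,0],[1,2,-0.4,86,0],[0.6,2,-0.4,86,0],[0.5,2,-0.4,86,0],[0.4,2,-0.4,86,0],[0.35,2,-0.4,86,0],[0.3,2,-0.4,86,0],[0.2,2,-0.4,86,0],[0.2,2,-0.4,86,0],[0.2,2,-0.4,86,0],[0.2,2,-0.4,86,0],[0.2,2,-0.4,86,0]], "grip_force": 35}}

```text
time_s: 4.37
tool_pos: [541.0, -252.7, 23.4]
eef_rot: [0.784, 0.621, 0.0, 0.0]
contact_force: [4.1, 0.2, -0.2]
gripper_width: 0.321
grasp_force: 3.0
```

Run:
```python
from h import *
s=ctrl.sense();print(s)
```

```text
{'time_s': 4.3667, 'joints': array([ 0.05746614,  0.61266966,  0.4216402 ,  1.90461158, -0.37329598,
        0.70154892,  0.46895231]), 'qd': array([-0.000551  ,  0.00160258, -0.00161091, -0.01237667, -0.01450677,
       -0.04073516,  0.00049192]), 'joint_efforts': array([-8.59641441e-03, -4.75253749e+01,  6.38820201e+00, -1.55979735e+01,
        6.64922618e-02,  3.22571620e-01, -1.83419825e-02]), 'tool_pos': array([ 540.98009548, -252.71433734,   23.4254977 ]), 'eef_rot': array([7.83848395e-01, 6.20952245e-01, 3.61103399e-05, 4.11083612e-05]), 'contact_force': array([ 4.13255462,  0.23123709, -0.18098529]), 'torque': array([-0.27099518, -0.99846071,  0.07650885]), 'grasp_force': 3.0115800350904465, 'gripper_width': 0.3211936192680937}
```

Request:
{"method": "apply_moves", "body": {"moves": [[0.25,0,1.5,0,0],[0.22,0,1.8,0,0],[0.2,0,1.8,0,0],[0.2,0,1.8,0,0],[0.2,0,1.8,0,0],[0.2,0,1.8,0,0]], "grip_force": 35}}

```text
time_s: 4.87
tool_pos: [543.3, -253.3, 23.7]
eef_rot: [0.784, 0.621, 0.0, 0.001]
contact_force: [2.0, -0.5, -2.0]
gripper_width: 0.267
grasp_force: 35.0
```

Request:
{"method": "apply_moves", "body": {"moves": [[0.2,0,0,-15,0],[0.2,0,0,-40,0],[0.2,0,0,-75,0],[0.2,0,0,-110,0],[0.2,0,0,-130,0],[0.2,0,0,-130,0],[0.2,0,0,-130,0],[0.2,0,0,-130,0]]}}

```text
time_s: 5.53
tool_pos: [540.9, -252.1, 151.5]
eef_rot: [0.784, 0.621, -0.001, -0.002]
contact_force: [0.2, 0.4, -2.4]
gripper_width: 0.266
grasp_force: 35.0
```

Run:
```python
from h import *
s=ctrl.sense();print(s["time_s"],s["tool_pos"],s["contact_force"],s["grasp_force"],s["gripper_width"])
c=cam("wrist",s);M=Ro.from_quat(s["eef_rot"]).as_matrix()
im=snap("wrist","pics/w3.png")
cv2.imwrite("pics/w3c.png",cv2.resize(im[60:260,240:400],None,fx=3,fy=3,interpolation=cv2.INTER_CUBIC))
h=np.load("head.npy");y=np.array([-np.sin(h[3]),np.cos(h[3]),0])
print(proj(c,s["tool_pos"]+M@np.array([[71,0,-18.3],[71,5,-18.3],[71,-5,-18.3],[71,0,-23.3],[45,0,-30.3]]).T@np.eye(5) if 0 else (s["tool_pos"]+(M@np.array([[71,0,-18.3],[71,5,-18.3],[71,-5,-18.3],[71,0,-23.3],[45,0,-30.3],[45,12,-18.3],[45,-12,-18.3]]).T).T)).round(1).tolist())
p=h[:3]-8*y;print("target",p,goto(p[0],p[1],160,np.degrees(h[3]),s))
```

```text
5.5333 [ 540.94042158 -252.06714505  151.49193632] [ 0.17317097  0.40110612 -2.35713033] 34.96962949633598 0.2661213975563395
[[321.3, 124.1], [332.0, 124.1], [310.6, 124.1], [321.3, 123.9], [321.3, 183.7], [345.8, 179.2], [296.7, 179.2]]
target [588.99458474 173.14370645  66.00288345] (array([424.9, -50.5,  -7.9]), 'turn', np.float64(-27.86))
```

View pics/w3c.png

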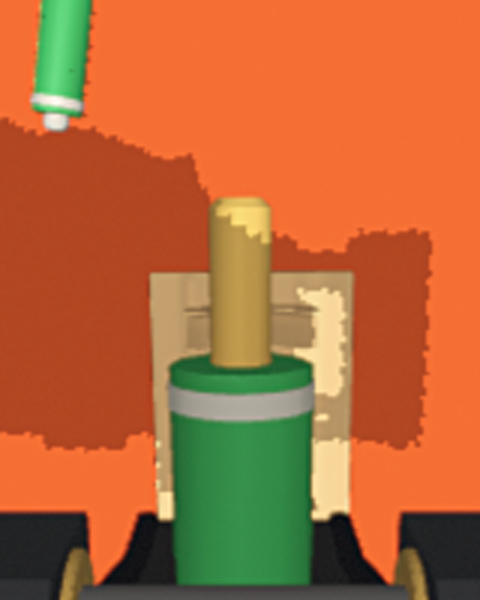

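The crop shows the roller held straight, with the plunger tip at (320,126). The prediction was (321,124), so it sits about 1 mm back along the axis.

Run:
```python
from h import *
h=np.load("head.npy");a=np.radians(14.6);y=np.array([-np.sin(a),np.cos(a),0]);x=np.array([np.cos(a),np.sin(a),0])
p=h[:3]-28*y+.5*x;print(p,goto(p[0],p[1],151.5,14.6))
```

```text
[594.5141098  153.91406638  66.00288345] (array([ 4.075e+02, -4.070e+01,  2.000e-01]), 'turn', np.float64(-27.82))
```

Request:
{"method": "apply_moves", "body": {"moves": [[0.2,30,-3,0,-3],[0.2,65,-6,0,-6],[0.2,100,-10,0,-9],[0.2,135,-14,0,-12],[0.2,170,-17,0,-15],[0.2,205,-20,0,-18],[0.2,240,-24,0,-21],[0.2,275,-28,0,-24],[0.2,310,-31,0,-27],[0.2,345,-35,0,-27.8],[0.2,375,-38,0,-27.8],[0.2,400,-40,0,-27.8],[0.2,407.5,-40.7,0,-27.8],[0.2,407.5,-40.7,0,-27.8],[0.2,407.5,-40.7,0,-27.8],[0.2,407.5,-40.7,0,-27.8],[0.2,407.5,-40.7,0,-27.8]]}}

```text
time_s: 7.0
tool_pos: [596.1, 150.3, 153.1]
eef_rot: [0.613, 0.79, -0.001, 0.0]
contact_force: [0.1, -0.1, -3.5]
gripper_width: 0.268
grasp_force: 35.0
```

Run:
```python
from h import *
import pickle
s=ctrl.sense();print(s["time_s"],s["tool_pos"],s["contact_force"],s["grasp_force"],s["gripper_width"])
pickle.dump(s,open("s4.pkl","wb"))
h=np.load("head.npy");a=np.radians(14.6);y=np.array([-np.sin(a),np.cos(a),0]);x=np.array([np.cos(a),np.sin(a),0])
p=h[:3]-28*y+.5*x;print(goto(p[0],p[1],77,14.6,s))
im=snap("wrist","pics/w4.png")[0:230,180:440]
cv2.imwrite("pics/w4c.png",cv2.resize(im,None,fx=2.6,fy=2.6,interpolation=cv2.INTER_CUBIC))
```

```text
7.0 [596.08229573 150.28581391 153.14401266] [ 0.05360527 -0.06758871 -3.48947699] 34.96865735622123 0.26842113665997924
(array([ 4. , -0.5, 76.1]), 'turn', np.float64(-0.22))
```

View pics/w4c.png

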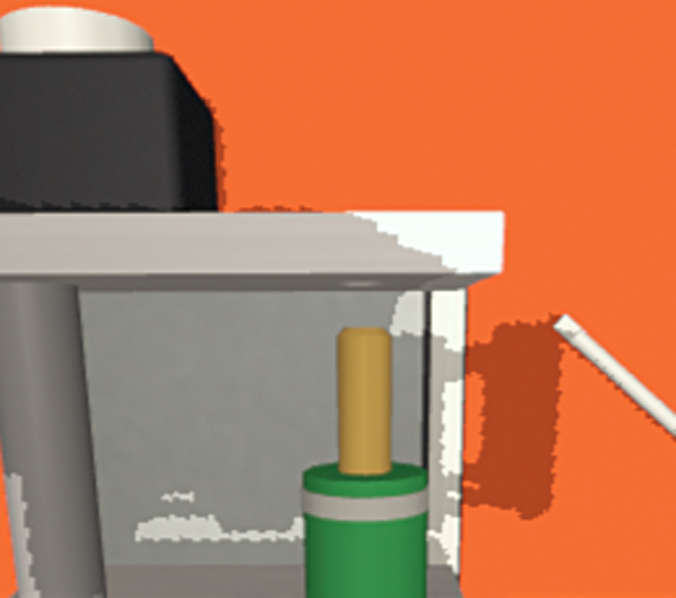

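The recess in the tall plate (crop 363,284) lines up in column with the plunger (364). I'll descend to just above the short plate's top.

Request:
{"method": "apply_moves", "body": {"moves": [[0.2,0,0,20,0],[0.2,0,-0.3,45,0],[0.2,0,-0.5,65,0],[0.2,0,-0.5,75,0],[0.2,0,-0.5,76,0],[0.2,0,-0.5,76,0],[0.2,0,-0.5,76,0],[0.2,0,-0.5,76,0],[0.2,0,-0.5,76,0]]}}

```text
time_s: 7.8
tool_pos: [596.7, 153.0, 78.8]
eef_rot: [0.612, 0.791, 0.001, 0.001]
contact_force: [0.7, -0.2, -2.7]
gripper_width: 0.263
grasp_force: 35.0
```

Request:
{"method": "apply_moves", "body": {"moves": [[0.2,3,0,0,0],[0.2,6,0,0,0],[0.2,9,0,0,0],[0.2,11,0,0,0],[0.2,13,0,0,0],[0.2,15,0,0,0],[0.2,17,0,0,0],[0.2,19,0,0,0],[0.2,20,0,0,0],[0.2,20,0,0,0],[0.2,20,0,0,0],[0.2,20,0,0,0]]}}

```text
time_s: 8.8
tool_pos: [590.8, 171.8, 77.5]
eef_rot: [0.612, 0.791, -0.0, 0.0]
contact_force: [0.1, -4.5, -3.6]
gripper_width: 0.264
grasp_force: 35.0
```

```bash
cat >> h.py <<'E'
def rep():
    s=ctrl.sense();h=np.load("head.npy");M=Ro.from_euler("z",14.6,degrees=True).as_matrix()
    T=Ro.from_quat(s["eef_rot"]).as_matrix()
    print(s["time_s"],"tcp in head",(M.T@(s["tool_pos"]-h[:3])).round(2),"F head",(M.T@s["contact_force"]).round(2),"Tq",(M.T@s["torque"]).round(2),"head",np.degrees(np.arctan2(T[1,1],T[0,1])).round(2),s["grasp_force"].round(1),s["gripper_width"].round(3));return s
E
python3 -c "
from h import *
rep()"
```

```text
Traceback (most recent call last):
  File "h.py", line 22, in rep
    print(s["time_s"],"tcp in head",(M.T@(s["tool_pos"]-h[:3])).round(2),"F head",(M.T@s["contact_force"]).round(2),"Tq",(M.T@s["torque"]).round(2),"head",np.degrees(np.arctan2(T[1,1],T[0,1])).round(2),s["grasp_force"].round(1),s["gripper_width"].round(3));return s
                                                                                                                                                                                                          ^^^^^^^^^^^^^^^^^^^^^^
AttributeError: 'float' object has no attribute 'round'
```

Request:
{"method": "apply_moves", "body": {"moves": [[0.2,1.5,0,0,0],[0.2,3,0,0,0],[0.2,4.5,0,0,0],[0.2,6,0,0,0],[0.2,7.5,0,0,0],[0.2,9,0,0,0],[0.2,10,0,0,0],[0.2,11,0,0,0],[0.2,11,0,0,0],[0.2,11,0,0,0],[0.2,11,0,0,0],[0.2,11,0,0,0]]}}

```text
time_s: 9.8
tool_pos: [588.4, 180.6, 77.6]
eef_rot: [0.612, 0.791, -0.001, 0.001]
contact_force: [0.5, -7.1, -2.8]
gripper_width: 0.267
grasp_force: 35.0
```

```bash
sed -i 's/s\["grasp_force"\].round(1),s\["gripper_width"\].round(3)/round(s["grasp_force"],1),round(s["gripper_width"],3)/' h.py
python3 -c "
from h import *
rep()
im=snap('wrist','pics/w5.png')[0:230,180:440]
cv2.imwrite('pics/w5c.png',cv2.resize(im,None,fx=2.6,fy=2.6,interpolation=cv2.INTER_CUBIC))"
```

```text
9.8 tcp in head [ 1.34 -0.65 11.55] F head [-1.33 -6.94 -2.83] Tq [-1.67  0.13  0.04] head 14.5 35.0 0.267
```

View pics/w5c.png

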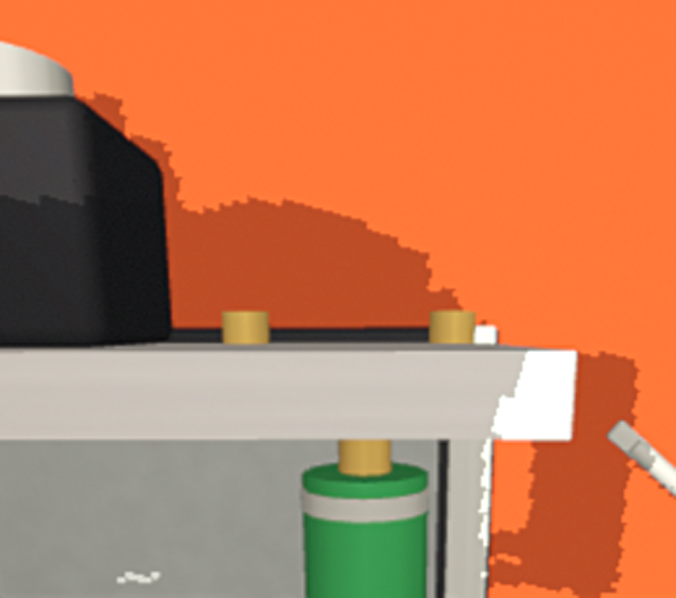

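Request:
{"method": "apply_moves", "body": {"moves": [[0.2,1,-0.5,0,0],[0.2,2,-1,0,0],[0.2,3,-1,0,0],[0.2,3.8,-1,0,0],[0.2,3.8,-1,0,0],[0.2,3.8,-1,0,0],[0.2,3.8,-1,0,0],[0.2,3.8,-1,0,0]]}}

```text
time_s: 10.52
tool_pos: [587.4, 183.5, 77.7]
eef_rot: [0.613, 0.79, -0.0, 0.002]
contact_force: [3.5, -7.4, -2.1]
gripper_width: 0.266
grasp_force: 35.0
```

```bash
python3 -c "
from h import *
rep()"
```

```text
10.5167 tcp in head [ 1.07  2.43 11.73] F head [ 1.57 -8.05 -2.13] Tq [-1.89 -0.21 -0.02] head 14.46 35.0 0.266
```

Request:
{"method": "apply_moves", "body": {"moves": [[0.2,0.7,-0.4,1,0],[0.2,0.7,-0.4,3,0],[0.2,0.7,-0.4,5,0],[0.2,0.7,-0.4,7,0],[0.2,0.7,-0.4,9,0],[0.2,0.7,-0.4,11,0],[0.2,0.7,-0.4,12,0],[0.2,0.7,-0.4,13,0],[0.2,0.7,-0.4,13,0],[0.2,0.7,-0.4,13,0],[0.2,0.7,-0.4,13,0]]}}

```text
time_s: 11.43
tool_pos: [587.1, 184.1, 65.3]
eef_rot: [0.613, 0.79, -0.0, 0.002]
contact_force: [2.5, -9.7, 0.5]
gripper_width: 0.263
grasp_force: 35.0
```

```bash
python3 -c "
from h import *
rep()"
```

```text
11.4333 tcp in head [ 0.98  3.05 -0.68] F head [-0.05 -9.97  0.46] Tq [-1.79  0.05 -0.02] head 14.44 35.0 0.263
```

Request:
{"method": "apply_moves", "body": {"moves": [[0.2,-0.4,-0.3,1,0],[0.2,-0.4,-0.3,2,0],[0.2,-0.4,-0.3,3,0],[0.2,-0.4,-0.3,4,0],[0.2,-0.4,-0.3,5,0],[0.2,-0.4,-0.3,6,0],[0.2,-0.4,-0.3,6,0],[0.2,-0.4,-0.3,6,0],[0.2,-0.4,-0.3,6,0]]}}

```text
time_s: 12.18
tool_pos: [587.0, 183.9, 59.2]
eef_rot: [0.613, 0.79, 0.0, 0.002]
contact_force: [2.7, -8.6, -0.1]
gripper_width: 0.261
grasp_force: 35.0
```

```bash
python3 -c "
from h import *
rep()"
```

```text
12.1833 tcp in head [ 0.81  2.93 -6.76] F head [ 0.41 -9.   -0.12] Tq [-1.66 -0.03  0.  ] head 14.44 35.0 0.261
```

Request:
{"method": "apply_moves", "body": {"moves": [[0.2,0,0,1,0],[0.2,0,0,2,0],[0.2,0,0,3,0],[0.2,0,0,4,0],[0.2,0,0,5,0],[0.2,0,0,6,0],[0.2,0,0,7,0],[0.2,0,0,7,0],[0.2,0,0,7,0],[0.2,0,0,7,0]]}}

```text
time_s: 13.02
tool_pos: [586.8, 184.3, 52.0]
eef_rot: [0.613, 0.79, 0.0, 0.001]
contact_force: [2.8, -7.6, -0.3]
gripper_width: 0.258
grasp_force: 35.0
```

Request:
{"method": "apply_moves", "body": {"moves": [[0.2,0,0,0.7,0],[0.2,0,0,1.4,0],[0.2,0,0,1.4,0],[0.2,0,0,1.4,0],[0.2,0,0,1.4,0]]}}

```text
time_s: 13.43
tool_pos: [586.7, 184.5, 50.5]
eef_rot: [0.612, 0.79, 0.0, 0.001]
contact_force: [2.0, -7.3, -1.2]
gripper_width: 0.261
grasp_force: 35.0
```

```bash
python3 -c "
from h import *
rep()"
```

```text
13.4333 tcp in head [  0.61   3.59 -15.49] F head [ 0.12 -7.6  -1.2 ] Tq [-1.41 -0.16 -0.06] head 14.46 35.0 0.261
```

```bash
cat >> h.py <<'E'
def prof(im,cols=(302,310,320,330,338),r=(150,245)):
    # row where each column turns band-grey (low saturation, just below green end)
    H=cv2.cvtColor(im,cv2.COLOR_BGR2HSV);out=[]
    for u in cols:
        g=((H[:,u,0]>40)&(H[:,u,0]<85)&(H[:,u,1]>80)).astype(int);e=np.nonzero(np.diff(g[r[0]:r[1]]))[0]+r[0];out.append(e.tolist())
    for v in (195,210,225):
        g=np.nonzero((H[v,280:360,0]>40)&(H[v,280:360,0]<85)&(H[v,280:360,1]>80))[0]+280;out.append((v,g.min() if len(g) else 0,g.max() if len(g) else 0))
    return out
E
python3 -c "
from h import *
for f in ('w3','w4','w5'): print(prof(cv2.imread('pics/%s.png'%f)))
im=snap('wrist','pics/w6.png');print(prof(im));rep()
H=cv2.cvtColor(im,cv2.COLOR_BGR2HSV);print(H[120:215:3,320].tolist())
"
```

```text
[[179, 189, 198], [180, 190, 199], [182, 190, 200], [180, 190, 199], [178, 189, 198], (195, 0, 0), (210, np.int64(298), np.int64(343)), (225, np.int64(298), np.int64(342))]
[[178, 189, 198], [180, 190, 199], [182, 190, 200], [180, 190, 199], [178, 189, 198], (195, 0, 0), (210, np.int64(298), np.int64(343)), (225, np.int64(298), np.int64(343))]
[[179, 189, 199], [180, 190, 200], [183, 191, 200], [180, 190, 200], [178, 189, 198], (195, 0, 0), (210, np.int64(297), np.int64(343)), (225, np.int64(298), np.int64(343))]
[[194, 224, 233], [207, 229, 237], [214, 231, 238], [211, 229, 237], [193, 226, 234], (195, np.int64(302), np.int64(339)), (210, np.int64(294), np.int64(348)), (225, np.int64(303), np.int64(339))]
13.4833 tcp in head [  0.62   3.6  -15.47] F head [ 0.31 -7.23 -2.66] Tq [-1.47 -0.1  -0.06] head 14.46 35.0 0.261
[[8, 202, 192], [8, 203, 191], [8, 202, 191], [8, 203, 193], [3, 158, 84], [165, 10, 50], [15, 10, 53], [16, 24, 139], [16, 24, 140], [16, 24, 141], [19, 22, 188], [17, 20, 205], [17, 20, 206], [17, 20, 207], [19, 21, 207], [19, 20, 205], [19, 20, 203], [17, 20, 204], [18, 21, 205], [16, 21, 206], [17, 20, 206], [17, 20, 204], [15, 20, 203], [19, 20, 203], [20, 121, 210], [21, 149, 198], [20, 151, 184], [20, 150, 184], [20, 151, 184], [20, 151, 184], [20, 152, 184], [19, 155, 191]]
```

Run:
```python
from h import *
from scipy.optimize import least_squares
p=ctrl.camera_params("wrist");W=np.linalg.inv(p["hand_eye"]);c=(p["mtx"],W[:3,:3],W[:3,3])
def pts(th,dx,dz,b0,b1):
    P=[[b0,0,12],[b1,0,12]]+[[45,12*np.cos(a),12*np.sin(a)] for a in (0,np.pi)]
    o=[]
    for x,y,up in P:
        X=x*np.cos(th)-up*np.sin(th)+dx; U=x*np.sin(th)+up*np.cos(th)+dz
        o.append([X,y,-18.3-U])
    return proj(c,np.array(o))
r0=least_squares(lambda q:(pts(0,q[0],0,42-q[1],42-q[1]-q[2])[:2,1]-[190.5,200]),[0,0,4]).x
print(r0, pts(0,r0[0],0,42,37))
# plain: assume dx from tip = -1
b=least_squares(lambda q:(pts(0,-1,0,q[0],q[1])[:2,1]-[190.5,200]),[42,37]).x;print("bands",b)
for dz in(-2,0,2):
    q=least_squares(lambda q:(pts(q[0],q[1],dz,*b)[:2,1]-[231,238]),[.3,-1]).x;print(dz,np.degrees(q[0]),q[1],pts(q[0],q[1],dz,*b))
    for d in(-1,): 
        q=least_squares(lambda q:(pts(q[0],d,dz,*b)[:2,1]-[231,238]),[.3]).x;print("  fixed",np.degrees(q[0]),pts(q[0],d,dz,*b).round(1).tolist())
```

```text
[-0.05355887  0.05355701  4.42015611] [[320.33578183 190.38392631]
 [320.32895335 201.12071578]
 [344.90093327 179.36114636]
 [295.79983612 179.32041905]]
bands [42.89288412 38.47272801]
-2 29.26082858293751 -2.805937766086609 [[320.2928253  231.        ]
 [320.29086759 238.        ]
 [348.17938701 206.70902144]
 [292.45089767 206.66840992]]
  fixed 31.73733707108168 [[320.3, 231.1], [320.3, 237.8], [348.6, 205.9], [292.0, 205.8]]
0 30.335528541470538 -1.2875375563119997 [[320.28982757 231.        ]
 [320.28808143 238.        ]
 [348.82999952 205.86235742]
 [291.79556058 205.82061624]]
  fixed 30.72971710199311 [[320.3, 231.0], [320.3, 238.0], [348.9, 205.7], [291.7, 205.7]]
2 31.384124238091562 0.21794752605911843 [[320.28671829 231.        ]
 [320.28519574 238.        ]
 [349.50497175 204.99682472]
 [291.11566122 204.95390572]]
  fixed 29.71452388788278 [[320.3, 230.9], [320.3, 238.1], [349.2, 205.6], [291.4, 205.6]]
```

The numbers show the roller has pitched about 30°, plunger up: the tip stuck on the plate. I'll raise again to level it, grip harder, then come down with a small sideways wiggle so the tip slides.

Request:
{"method": "apply_moves", "body": {"moves": [[0.2,-0.5,0,-3,0],[0.2,-1,0,-6,0],[0.2,-1,0,-9,0],[0.2,-1,0,-12,0],[0.2,-1,0,-15,0],[0.2,-1,0,-18,0],[0.2,-1,0,-21,0],[0.2,-1,0,-24,0],[0.2,-1,0,-26,0],[0.2,-1,0,-26,0],[0.2,-1,0,-26,0],[0.2,-1,0,-26,0]]}}

```text
time_s: 14.48
tool_pos: [585.4, 186.9, 76.2]
eef_rot: [0.611, 0.791, 0.001, -0.0]
contact_force: [0.3, -1.6, -1.8]
gripper_width: 0.265
grasp_force: 35.0
```

```bash
cat >> h.py <<'E'
def pitch(im):
    from scipy.optimize import least_squares
    p=ctrl.camera_params("wrist");W=np.linalg.inv(p["hand_eye"]);c=(p["mtx"],W[:3,:3],W[:3,3])
    H=cv2.cvtColor(im,cv2.COLOR_BGR2HSV)[:,320];g=((H[:,0]>40)&(H[:,0]<85)&(H[:,1]>80)).astype(int)
    e=np.nonzero(np.diff(g[150:250]))[0]+150;b=e[-2:]+.4
    def f(q):
        P=np.array([[x*np.cos(q[0])-12*np.sin(q[0])+q[1],0,-18.3-x*np.sin(q[0])-12*np.cos(q[0])] for x in(42.9,38.5)]);return proj(c,P)[:,1]-b
    g1=least_squares(lambda q:f([q[0],-1]),[.1]).x;return "rows",e.tolist(),"pitch deg (dx=-1)",np.degrees(g1).round(1),"dx if level",least_squares(lambda q:f([0,q[0]]),[0]).x.round(1)
E
python3 -c "
from h import *
rep();im=snap('wrist','pics/w7.png');print(pitch(im),prof(im))"
```

```text
14.4833 tcp in head [-0.    6.17 10.24] F head [-0.1  -1.59 -1.82] Tq [-0.22  0.06 -0.01] head 14.64 35.0 0.265
('rows', [210, 227, 234], 'pitch deg (dx=-1)', array([28.6]), 'dx if level', array([-18.1])) [[192, 221, 229], [204, 225, 233], [210, 227, 234], [207, 225, 233], [191, 222, 230], (195, np.int64(299), np.int64(342)), (210, np.int64(295), np.int64(347)), (225, np.int64(296), np.int64(346))]
```

Request:
{"method": "apply_moves", "body": {"moves": [[0.2,0,0,-15,0],[0.2,0,0,-45,0],[0.2,0,0,-75,0],[0.2,0,0,-80,0],[0.2,0,0,-80,0],[0.2,0,0,-80,0]], "grip_force": 35}}

```text
time_s: 15.03
tool_pos: [584.7, 186.0, 155.4]
eef_rot: [0.611, 0.791, -0.0, -0.001]
contact_force: [-0.4, 0.2, -3.6]
gripper_width: 0.263
grasp_force: 35.0
```

```bash
python3 -c "
from h import *
s=rep();print(goto(542.5,-253.3,152,-13.2,s));im=snap('wrist','pics/w8.png');print(pitch(im))"
```

```text
15.0333 tcp in head [-0.88  5.49 89.41] F head [-0.36  0.32 -3.63] Tq [-0.06  0.06 -0.06] head 14.63 35.0 0.263
(array([-414.4, -151.8,    3.2]), 'turn', np.float64(27.83))
('rows', [210, 226, 234], 'pitch deg (dx=-1)', array([28.3]), 'dx if level', array([-17.9]))
```

Request:
{"method": "apply_moves", "body": {"moves": [[0.2,-35,-13,0,3],[0.2,-70,-26,0,6],[0.2,-105,-39,0,9],[0.2,-140,-51,0,12],[0.2,-175,-64,0,15],[0.2,-210,-77,0,18],[0.2,-245,-90,0,21],[0.2,-280,-103,0,24],[0.2,-315,-115,0,27],[0.2,-350,-128,0,27.8],[0.2,-385,-141,0,27.8],[0.2,-405,-148,0,27.8],[0.2,-414.4,-151.8,0,27.8],[0.2,-414.4,-151.8,3,27.8],[0.2,-414.4,-151.8,3,27.8],[0.2,-414.4,-151.8,3,27.8],[0.2,-414.4,-151.8,3,27.8],[0.2,-414.4,-151.8,3,27.8]], "grip_force": 25}}

```text
time_s: 16.58
tool_pos: [543.6, -251.8, 152.9]
eef_rot: [0.783, 0.622, 0.0, -0.0]
contact_force: [0.8, -0.0, -2.6]
gripper_width: 0.261
grasp_force: 25.0
```

```bash
python3 -c "
from h import *
s=rep();print(s['tool_pos'],goto(543.3,-253.3,70,-13.2,s))"
```

```text
16.5833 tcp in head [-151.09 -407.81   86.85] F head [ 0.76 -0.21 -2.57] Tq [-0.1   0.13  0.02] head -13.05 25.0 0.261
[ 543.55839736 -251.84093021  152.85561531] (array([-1.6,  0.1, 82.9]), 'turn', np.float64(0.15))
```

Request:
{"method": "apply_moves", "body": {"moves": [[0.2,-1,0,30,0],[0.2,-1.5,0,65,0],[0.2,-1.5,0,90,0],[0.2,-1.5,0,103,0],[0.2,-1.5,0,105,0],[0.2,-1.5,0,108,0],[0.2,-1.5,0,111,0],[0.2,-1.5,0,114,0],[0.2,-1.5,0,117,0],[0.2,-1.5,0,120,0],[0.2,-1.5,0,122,0],[0.2,-1.5,0,122,0],[0.2,-1.5,0,122,0]], "grip_force": 20}}

```text
time_s: 17.67
tool_pos: [543.4, -255.0, 31.5]
eef_rot: [0.784, 0.621, 0.001, 0.0]
contact_force: [1.0, 2.0, 1.2]
gripper_width: 0.269
grasp_force: 20.0
```

```bash
python3 -c "
from h import *
s=rep();print(s['tool_pos']);im=snap('wrist','pics/w9.png');print(pitch(im))"
```

```text
17.6667 tcp in head [-152.02 -410.86  -34.54] F head [1.51 1.66 1.19] Tq [ 0.29 -0.15  0.  ] head -13.19 20.0 0.269
[ 543.43099218 -255.02788388   31.46298799]
('rows', [195, 208, 217], 'pitch deg (dx=-1)', array([16.7]), 'dx if level', array([-9.4]))
```

Levelling works. I'll carry on down to the cradle height.

Request:
{"method": "apply_moves", "body": {"moves": [[0.2,0,0,2,0],[0.2,0,0,4,0],[0.2,0,0,6,0],[0.2,0,0,7.5,0],[0.2,0,0,7.5,0],[0.2,0,0,7.5,0],[0.2,0,0,7.5,0]], "grip_force": 12}}

```text
time_s: 18.3
tool_pos: [542.7, -255.7, 23.5]
eef_rot: [0.784, 0.621, -0.0, 0.0]
contact_force: [2.6, 0.7, -1.8]
gripper_width: 0.268
grasp_force: 12.0
```

```bash
python3 -c "
from h import *
s=rep();print(s['tool_pos']);im=snap('wrist','pics/w10.png');print(pitch(im))"
```

```text
18.3 tcp in head [-152.87 -411.29  -42.48] F head [ 2.68  0.03 -1.75] Tq [-0.04 -0.36  0.06] head -13.23 12.0 0.268
[ 542.71054836 -255.65928345   23.51967699]
('rows', [187, 196, 205], 'pitch deg (dx=-1)', array([6.4]), 'dx if level', array([-3.7]))
```

Request:
{"method": "apply_moves", "body": {"moves": [[0.3,0,0,0,0],[0.35,0,0,0,0],[0.45,0,0,0,0],[0.45,0,0,0,0],[0.45,0,0,0,0],[0.45,0,0,0,0]]}}

```text
time_s: 18.85
tool_pos: [542.4, -255.5, 23.6]
eef_rot: [0.784, 0.621, -0.0, -0.0]
contact_force: [0.3, 0.5, 0.5]
gripper_width: 0.446
grasp_force: 0.0
```

```bash
python3 -c "
from h import *
s=rep();print(s['tool_pos']);im=snap('wrist','pics/w11.png');print(pitch(im),prof(im,cols=(320,),r=(100,250)))
H=cv2.cvtColor(im,cv2.COLOR_BGR2HSV);
for v in (140,150,160,170):
  g=np.nonzero((H[v,280:360,0]>12)&(H[v,280:360,0]<30)&(H[v,280:360,1]>140))[0]+280;print(v,g.min(initial=999),g.max(initial=0))
print([ (v,H[v,320].tolist()) for v in range(118,136,2)])"
```

```text
18.85 tcp in head [-153.15 -411.07  -42.38] F head [0.47 0.42 0.5 ] Tq [-0.1   0.06  0.04] head -13.24 0.0 0.446
[ 542.388977   -255.51731394   23.61839243]
('rows', [186, 194, 203], 'pitch deg (dx=-1)', array([4.3]), 'dx if level', array([-2.7])) [[186, 194, 203], (195, 0, 0), (210, np.int64(298), np.int64(344)), (225, np.int64(299), np.int64(344))]
140 310 330
150 310 330
160 310 345
170 311 330
[(118, [9, 199, 252]), (120, [9, 198, 252]), (122, [9, 199, 253]), (124, [9, 198, 254]), (126, [9, 199, 255]), (128, [10, 199, 254]), (130, [21, 143, 235]), (132, [22, 138, 242]), (134, [24, 129, 255])]
```

Request:
{"method": "apply_moves", "body": {"moves": [[0.45,3,0.2,0,0],[0.45,6,0.2,0,0],[0.45,9.5,0.2,0,0],[0.45,9.5,0.2,0,0],[0.45,9.5,0.2,0,0],[0.3,9.5,0.2,0,0],[0.2,9.5,0.2,0,0],[0.2,9.5,0.2,0,0],[0.2,9.5,0.2,0,0],[0.2,9.5,0.2,0,0],[0.2,9.5,0.2,0,0],[0.2,9.5,0.2,0,0]], "grip_force": 58}}

```text
time_s: 19.9
tool_pos: [544.9, -246.3, 23.6]
eef_rot: [0.784, 0.621, -0.0, 0.0]
contact_force: [-0.2, 0.2, -0.7]
gripper_width: 0.262
grasp_force: 57.9
```

Request:
{"method": "apply_moves", "body": {"moves": [[0.2,0,0,-15,0],[0.2,0,0,-40,0],[0.2,0,0,-75,0],[0.2,0,0,-110,0],[0.2,0,0,-130,0],[0.2,0,0,-130,0],[0.2,0,0,-130,0],[0.2,0,0,-130,0]], "grip_force": 58}}

```text
time_s: 20.57
tool_pos: [543.8, -245.2, 151.8]
eef_rot: [0.784, 0.621, -0.001, -0.002]
contact_force: [-0.5, -0.1, -3.2]
gripper_width: 0.259
grasp_force: 57.9
```

```bash
python3 -c "
from h import *
s=rep();print(s['tool_pos']);im=snap('wrist','pics/w12.png');print(pitch(im),prof(im,cols=(320,),r=(100,250)))
h=np.load('head.npy');a=np.radians(14.6);y=np.array([-np.sin(a),np.cos(a),0]);x=np.array([np.cos(a),np.sin(a),0])
p=h[:3]-18*y+.0*x;print(p,goto(p[0],p[1],151.5,14.6,s))"
```

```text
20.5667 tcp in head [-149.22 -401.44   85.82] F head [-0.47  0.   -3.22] Tq [-0.    0.13 -0.  ] head -13.21 57.9 0.259
[ 543.75774807 -245.21101747  151.82433653]
('rows', [205, 214, 223], 'pitch deg (dx=-1)', array([21.]), 'dx if level', array([-12.3])) [[205, 214, 223], (195, 0, 0), (210, np.int64(299), np.int64(342)), (225, np.int64(298), np.int64(342))]
[591.50956163 163.46512341  66.00288345] (array([408.8, -46.9,   0.8]), 'turn', np.float64(-27.81))
```

Request:
{"method": "apply_moves", "body": {"moves": [[0.2,30,-3,0,-3],[0.2,65,-7,0,-6],[0.2,100,-11,0,-9],[0.2,135,-15,0,-12],[0.2,170,-19,0,-15],[0.2,205,-23,0,-18],[0.2,240,-27,0,-21],[0.2,275,-31,0,-24],[0.2,310,-35,0,-27],[0.2,345,-39,0,-27.8],[0.2,375,-43,0,-27.8],[0.2,400,-46,0,-27.8],[0.2,408.8,-46.4,0,-27.8],[0.2,408.8,-46.4,0,-27.8],[0.2,408.8,-46.4,0,-27.8],[0.2,408.8,-46.4,0,-27.8],[0.2,408.8,-46.4,0,-27.8]]}}

```text
time_s: 22.03
tool_pos: [593.2, 159.6, 153.3]
eef_rot: [0.613, 0.79, -0.001, 0.0]
contact_force: [-0.9, 0.1, -1.9]
gripper_width: 0.259
grasp_force: 57.9
```

```bash
python3 -c "
from h import *
s=rep();print(s['tool_pos']);
h=np.load('head.npy');a=np.radians(14.6);y=np.array([-np.sin(a),np.cos(a),0]);x=np.array([np.cos(a),np.sin(a),0])
p=h[:3]-18*y+.5*x;print(p,goto(p[0],p[1],72,14.6,s))"
```

```text
22.0333 tcp in head [  0.69 -22.14  87.26] F head [-0.81  0.35 -1.86] Tq [-0.04  0.05 -0.03] head 14.38 57.9 0.259
[593.21677731 159.63328685 153.26019307]
[591.99341622 163.59115809  66.00288345] (array([ 4.2, -0.1, 81.3]), 'turn', np.float64(-0.22))
```

Request:
{"method": "apply_moves", "body": {"moves": [[0.2,0,0,20,0],[0.2,0,0,45,0],[0.2,0,0,65,0],[0.2,0,0,74,0],[0.2,0,0,75.5,0],[0.2,0,0,75.5,0],[0.2,0,0,75.5,0],[0.2,3,0,75.5,0],[0.2,6,0,75.5,0],[0.2,8,0,75.5,0],[0.2,10,0,75.5,0],[0.2,12,0,75.5,0],[0.2,14,0,75.5,0],[0.2,15,0,75.5,0],[0.2,15,0,75.5,0],[0.2,15,0,75.5,0]]}}

```text
time_s: 23.37
tool_pos: [589.8, 176.4, 78.2]
eef_rot: [0.612, 0.791, -0.0, 0.0]
contact_force: [-0.2, -1.3, -2.1]
gripper_width: 0.262
grasp_force: 57.9
```

```bash
python3 -c "
from h import *
s=rep()"
```

```text
23.3667 tcp in head [ 1.57 -5.01 12.2 ] F head [-0.49 -1.26 -2.11] Tq [-0.43  0.04  0.  ] head 14.55 57.9 0.262
```

Request:
{"method": "apply_moves", "body": {"moves": [[0.2,2,-0.5,0,0],[0.2,4,-1,0,0],[0.2,6,-1,0,0],[0.2,8,-1,0,0],[0.2,10,-1,0,0],[0.2,12,-1,0,0],[0.2,14,-1,0,0],[0.2,16,-1,0,0],[0.2,17.5,-1,0,0],[0.2,18.5,-1,0,0],[0.2,19.5,-1,0,0],[0.2,19.5,-1,0,0],[0.2,19.5,-1,0,0],[0.2,19.5,-1,0,0]]}}

```text
time_s: 24.53
tool_pos: [585.1, 192.6, 78.4]
eef_rot: [0.613, 0.79, -0.0, 0.002]
contact_force: [3.9, -6.7, -1.7]
gripper_width: 0.262
grasp_force: 57.9
```

```bash
python3 -c "
from h import *
s=rep();im=snap('wrist','pics/w13.png');print(pitch(im))"
```

```text
24.5333 tcp in head [ 1.19 11.83 12.44] F head [ 2.05 -7.48 -1.66] Tq [-1.67 -0.32 -0.04] head 14.46 57.9 0.262
('rows', [205, 215, 223], 'pitch deg (dx=-1)', array([21.3]), 'dx if level', array([-12.5]))
```

Request:
{"method": "apply_moves", "body": {"moves": [[0.2,1,-0.5,0,0],[0.2,2,-0.5,0,0],[0.2,2.8,-0.5,0,0],[0.2,2.8,2.5,0.5,0],[0.2,2.8,-0.5,1,0],[0.2,2.8,-3.5,1.5,0],[0.2,2.8,-0.5,2,0],[0.2,2.8,2.5,2.5,0],[0.2,2.8,-0.5,3,0],[0.2,2.8,-3.5,3.5,0],[0.2,2.8,-0.5,4,0],[0.2,2.8,2.5,4.5,0],[0.2,2.8,-0.5,5,0],[0.2,2.8,-3.5,5.5,0],[0.2,2.8,-0.5,6,0],[0.2,2.8,2.5,6,0],[0.2,2.8,-0.5,6,0]]}}

```text
time_s: 26.0
tool_pos: [584.2, 194.8, 72.3]
eef_rot: [0.613, 0.79, -0.001, 0.002]
contact_force: [6.6, -7.9, -2.0]
gripper_width: 0.261
grasp_force: 57.9
```

```bash
python3 -c "
from h import *
s=rep();im=snap('wrist','pics/w14.png');print(pitch(im))"
```

```text
26.0 tcp in head [ 0.77 14.14  6.3 ] F head [ 4.36 -9.27 -2.03] Tq [-1.88 -1.08 -0.19] head 14.44 57.9 0.261
('rows', [205, 215, 223], 'pitch deg (dx=-1)', array([21.3]), 'dx if level', array([-12.5]))
```

Request:
{"method": "apply_moves", "body": {"moves": [[0.2,0,-3,0.7,0],[0.2,0,0,1.4,0],[0.2,0,3,2.1,0],[0.2,0,0,2.8,0],[0.2,0,-3,3.5,0],[0.2,0,0,4.2,0],[0.2,0,3,4.9,0],[0.2,0,0,5.6,0],[0.2,0,-3,6.3,0],[0.2,0,0,7,0],[0.2,0,3,7.7,0],[0.2,0,0,8.4,0],[0.2,0,-3,9.1,0],[0.2,0,0,9.8,0],[0.2,0,3,10,0],[0.2,0,0,10,0]]}}

```text
time_s: 27.38
tool_pos: [584.4, 194.9, 62.4]
eef_rot: [0.613, 0.79, -0.0, 0.002]
contact_force: [8.4, -7.4, -1.8]
gripper_width: 0.259
grasp_force: 57.9
```

```bash
python3 -c "
from h import *
s=rep();im=snap('wrist','pics/w15.png');print(pitch(im))"
```

```text
27.3833 tcp in head [ 1.03 14.17 -3.59] F head [ 6.27 -9.23 -1.79] Tq [-1.84 -1.09 -0.13] head 14.44 57.9 0.259
('rows', [212, 215, 224], 'pitch deg (dx=-1)', array([21.6]), 'dx if level', array([-12.7]))
```

Request:
{"method": "apply_moves", "body": {"moves": [[0.2,0,-3,0.7,0],[0.2,0,0,1.4,0],[0.2,0,3,2.1,0],[0.2,0,0,2.8,0],[0.2,0,-3,3.5,0],[0.2,0,0,4.2,0],[0.2,0,3,4.9,0],[0.2,0,0,5.6,0],[0.2,0,-3,6.3,0],[0.2,0,0,7,0],[0.2,0,3,7.7,0],[0.2,0,0,8.4,0],[0.2,0,-3,9.1,0],[0.2,0,0,9.5,0],[0.2,0,2,9.5,0],[0.2,0,0,9.5,0]]}}

```text
time_s: 28.77
tool_pos: [583.0, 194.8, 52.4]
eef_rot: [0.612, 0.79, -0.001, 0.001]
contact_force: [2.9, -6.4, -5.6]
gripper_width: 0.259
grasp_force: 57.9
```

```bash
python3 -c "
from h import *
s=rep();im=snap('wrist','pics/w16.png');print(pitch(im),prof(im))"
```

```text
28.7667 tcp in head [ -0.31  14.5  -13.58] F head [ 1.18 -6.96 -5.62] Tq [-1.14 -0.28 -0.03] head 14.46 57.9 0.259
('rows', [223], 'pitch deg (dx=-1)', array([24.]), 'dx if level', array([-14.5])) [[221], [222], [223], [222], [221], (195, 0, 0), (210, 0, 0), (225, np.int64(298), np.int64(343))]
```

Request:
{"method": "apply_moves", "body": {"moves": [[0.2,0,1,0.5,0],[0.2,0,-0.5,1,0],[0.2,0,1,1.5,0],[0.2,0,0,1.5,0],[0.2,0,0.5,1.5,0]]}}

```text
time_s: 29.23
tool_pos: [582.4, 196.4, 50.8]
eef_rot: [0.612, 0.791, -0.001, 0.0]
contact_force: [-0.4, -6.4, -2.9]
gripper_width: 0.26
grasp_force: 58.0
```

```bash
python3 -c "
from h import *
s=rep()"
```

```text
29.2333 tcp in head [ -0.48  16.17 -15.18] F head [-2.01 -6.1  -2.88] Tq [-1.38  0.4   0.09] head 14.55 58.0 0.26
```

Request:
{"method": "apply_moves", "body": {"moves": [[0.2,0,0.5,0.5,0],[0.2,0,0.8,1,0],[0.2,-0.5,0.8,1,0],[0.2,-0.5,0.8,1,0],[0.2,-0.5,0.8,1,0]]}}

```text
time_s: 29.65
tool_pos: [582.8, 196.1, 50.0]
eef_rot: [0.612, 0.791, -0.002, -0.0]
contact_force: [-1.4, -6.9, -0.3]
gripper_width: 0.258
grasp_force: 58.0
```

```bash
python3 -c "
from h import *
s=rep()"
```

```text
29.65 tcp in head [ -0.17  15.81 -16.03] F head [-3.07 -6.33 -0.26] Tq [-1.3   0.58  0.08] head 14.56 58.0 0.258
```

Request:
{"method": "apply_moves", "body": {"moves": [[0.2,-1,0.3,0.3,0],[0.2,-2,0.3,0.3,0],[0.2,-3,0.3,0.3,0],[0.2,-4,0.3,0.3,0],[0.2,-5,0.3,0.3,0],[0.2,-5,0.3,0.3,0],[0.2,-5,0.3,0.3,0]]}}

```text
time_s: 30.23
tool_pos: [584.3, 192.2, 49.6]
eef_rot: [0.612, 0.791, -0.001, -0.001]
contact_force: [-0.9, -5.5, -1.0]
gripper_width: 0.26
grasp_force: 58.0
```

```bash
python3 -c "
from h import *
s=rep()"
```

```text
30.2333 tcp in head [  0.25  11.66 -16.36] F head [-2.22 -5.12 -0.95] Tq [-0.98  0.48  0.11] head 14.59 58.0 0.26
```

Request:
{"method": "apply_moves", "body": {"moves": [[0.2,-0.7,0,0,0],[0.2,-1.4,0,0,0],[0.2,-2,0,0,0],[0.2,-2,0,0,0],[0.2,-2,0,0,0]]}}

```text
time_s: 30.65
tool_pos: [585.1, 190.9, 49.5]
eef_rot: [0.612, 0.791, -0.001, -0.0]
contact_force: [-2.1, -4.4, -1.7]
gripper_width: 0.262
grasp_force: 58.0
```

```bash
python3 -c "
from h import *
s=rep()"
```

```text
30.65 tcp in head [  0.76  10.19 -16.47] F head [-3.18 -3.68 -1.69] Tq [-0.9   0.62  0.12] head 14.59 58.0 0.262
```

Request:
{"method": "apply_moves", "body": {"moves": [[0.2,0,-0.5,0,0],[0.2,-0.5,-0.9,0,0],[0.2,-1.2,-0.9,0,0],[0.2,-2,-0.9,0,0],[0.2,-2,-0.9,0,0],[0.2,-2,-0.9,0,0]]}}

```text
time_s: 31.15
tool_pos: [585.6, 189.2, 49.8]
eef_rot: [0.612, 0.791, 0.0, -0.0]
contact_force: [-0.4, -4.3, -1.8]
gripper_width: 0.263
grasp_force: 58.0
```

```bash
python3 -c "
from h import *
s=rep()"
```

```text
31.15 tcp in head [  0.71   8.36 -16.21] F head [-1.52 -4.07 -1.85] Tq [-0.75  0.38 -0.  ] head 14.58 58.0 0.263
```

Request:
{"method": "apply_moves", "body": {"moves": [[0.2,-0.7,0,0,0],[0.2,-1.4,-0.2,0,0],[0.2,-2.1,-0.2,0,0],[0.2,-2.8,-0.2,0,0],[0.2,-2.8,-0.2,0,0],[0.2,-2.8,-0.2,0,0]]}}

```text
time_s: 31.65
tool_pos: [586.2, 186.5, 49.9]
eef_rot: [0.612, 0.791, 0.0, 0.0]
contact_force: [-0.3, -3.2, -2.6]
gripper_width: 0.26
grasp_force: 58.0
```

```bash
python3 -c "
from h import *
s=rep()"
```

```text
31.65 tcp in head [  0.69   5.64 -16.11] F head [-1.09 -3.06 -2.61] Tq [-0.55  0.14  0.05] head 14.58 58.0 0.26
```

Request:
{"method": "apply_moves", "body": {"moves": [[0.2,-0.4,0,0,0],[0.2,-0.8,0,0,0],[0.2,-1.2,0,0,0],[0.2,-1.2,0,0,0],[0.2,-1.2,0,0,0]]}}

```text
time_s: 32.07
tool_pos: [586.4, 185.7, 49.9]
eef_rot: [0.612, 0.791, 0.0, -0.0]
contact_force: [-0.1, -1.9, -2.4]
gripper_width: 0.262
grasp_force: 58.0
```

```bash
python3 -c "
from h import *
s=rep()"
```

```text
32.0667 tcp in head [  0.67   4.84 -16.12] F head [-0.54 -1.79 -2.36] Tq [-0.28  0.11 -0.01] head 14.59 58.0 0.262
```

Request:
{"method": "apply_moves", "body": {"moves": [[0.2,-0.5,0,0,0],[0.2,-1,0,0,0],[0.2,-1,0,0,0],[0.2,-1,0,0,0]]}}

```text
time_s: 32.4
tool_pos: [586.4, 185.7, 49.9]
eef_rot: [0.611, 0.791, 0.001, -0.001]
contact_force: [-0.9, 2.6, -3.2]
gripper_width: 0.259
grasp_force: 58.0
```

```bash
python3 -c "
from h import *
s=rep();im=snap('wrist','pics/w17.png');print(pitch(im))"
```

```text
32.4 tcp in head [  0.65   4.78 -16.11] F head [-0.23  2.71 -3.17] Tq [ 0.55 -0.03 -0.02] head 14.63 58.0 0.259
('rows', [205, 214, 223], 'pitch deg (dx=-1)', array([20.9]), 'dx if level', array([-12.3]))
```

Request:
{"method": "apply_moves", "body": {"moves": [[0.2,0.5,0,0,0],[0.2,0.5,0,0,0],[0.3,0.5,0,0,0],[0.34,0.5,0,0,0],[0.4,0.5,0,0,0],[0.5,0.5,0,0,0],[0.6,0.5,0,0,0],[0.6,0.5,0,0,0],[0.6,0.5,0,0,0],[0.6,0.5,0,-10,0],[0.6,0.5,0,-30,0],[0.6,0.5,0,-60,0],[0.6,0.5,0,-95,0],[0.6,0.5,0,-110,0],[0.6,-40,0,-110,0],[0.6,-70,0,-110,0],[0.6,-70,0,-110,0],[0.6,-70,0,-110,0],[0.6,-70,0,-110,0]], "grip_force": 20}}

```text
time_s: 34.03
tool_pos: [604.1, 116.9, 160.3]
eef_rot: [0.612, 0.791, 0.0, -0.0]
contact_force: [-0.4, 0.5, 0.0]
gripper_width: 0.601
grasp_force: 0.0
```

```bash
python3 -c "
from h import *
s=rep();im=snap('wrist','pics/w18.png')
a=cv2.resize(im[0:260,150:430],None,fx=1.5,fy=1.5,interpolation=cv2.INTER_CUBIC)
b=cv2.resize(snap('side','pics/s18.png')[240:400,190:350],None,fx=2.3,fy=2.3,interpolation=cv2.INTER_CUBIC)
o=np.zeros((400,800,3),np.uint8);o[:390,:420]=a;o[:368,425:793]=b;cv2.imwrite('pics/fin.png',o)"
```

```text
34.0333 tcp in head [  0.48 -66.28  94.29] F head [-0.24  0.6   0.03] Tq [-0.   -0.02 -0.01] head 14.56 0.0 0.601
```

View pics/fin.png

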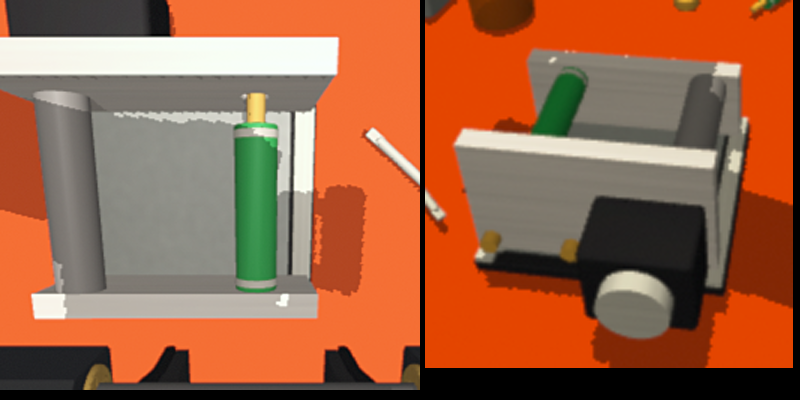

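The last picture shows the roller seated. Its shoulder is against the short plate (crop 256,290), the plunger is in the tall plate's recess (256,95), and nothing is touching it.

```bash
python3 -c "
from station import ctrl
print(ctrl.finish_job())"
```

```text
the job is handed in; nothing more can be done
None
```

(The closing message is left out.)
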